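# Set up the compact hi-fi on its board and stand

### The arm

A 6-joint arm with a two-finger parallel gripper is mounted at the origin on the work surface. World frame = base frame: x ahead of the robot, y to its left, z up, the work surface at z = 0. Lengths are in m, angles in rad, forces in N, time in s.
With the tool pointing down it reaches from about 0.325 to 0.75 m from the base axis. Payload 7.6 kg.
Tool frame: the origin (TCP) lies between the finger pads; the fingertips stand env.tcp_to_tips ahead of it and the grasp point (between the pads) lies 8 mm behind it (env.tcp_to_tips is the distance from the TCP to the fingertips, in m); z points along the fingers, y is the line along which they close (so a half turn about z gives the same grasp; the last joint's range is limited). The gripper opens to 85 mm and grips with 20 to 120 N. Pads are 22 mm wide; open, the fingers measure 114 mm over their backs; the gripper's body (76 mm by 85 mm) begins 54 mm behind the grasp point. The pads swing forward as they close: fully open they stand 13 mm farther back than shut.
Start: joints at [1.047, 0.052, 1.401, -0, 1.689, -0.07], TCP at [0.23, 0.472, 0.242] pointing down, gripper open.
Joint ranges: [-2.9, 2.9], [-0.91, 2.17], [0.12, 2.37], [-1.06, 4.2], [0.26, 2.73], [-2.93, 2.93]. Speed limits (rad/s): [2.57, 2.57, 3.01, 3.14, 3.14, 3.14].

### API

Orientations are given as a 3x3 rotation matrix whose columns are the frame's x, y, z axes.
In Python, from station import telemetry, vision, workorder, env gives the robot as it stands.
- The arm moves only by the shell command python3 -m crank 'ROWS' [FORCE]. ROWS is JSON, a list of rows, each a list of 3 entries, a list of its own where there are three numbers: the turn, a rotation vector about the world's x, y, z in degrees, then the shift along the world's x, y, z in m, then the closure in counts, from 0 (fully open) to 255 (shut). A call has 1 to 20 rows; each row shifts and turns the commanded pose from where the row before left it; what a row does not reach is not made up. A row lasts 1/12 s, in which the tool goes at most 41.7 mm and 7.16 degrees, less where a joint would pass 70% of its speed; a pose out of reach is approached as far as the arm can. A call with a gripper value outside its range is refused whole. The fingers move at their own pace and stop on an object; FORCE is the grip in N (left out, the last holds). Time passes only in rows, so rows that do not move let the fingers close. It gives the time, the measured TCP pose, the force, the opening and the grip force at its end, in the units of the state.
- telemetry.observe(): the state, without advancing time (a new reading comes with each control period).
- vision.camera(name): name is "scene" or "side" or "wrist"; returns a dict with "color" (400x640x3 uint8, red, green, blue), "z_map" (400x640 float32, m along the optical axis (not along the pixel's ray), 0 where there is no reading), "K" (3x3 intrinsics, pixels), "k1" (the pictures are not rectified: a ray, as slopes to the right and down, at radius r is drawn at 1 + k1 r^2 times it, then the intrinsics apply), "cam_to_world" (4x4, takes a point from camera to world coordinates); the wrist camera has in their place "T_tool_cam" (4x4, takes a point from camera to tool coordinates, whose origin is the TCP and whose axes are the flange's). Camera axes: x right, y down, z forward; pixel columns grow to the right and rows downward; lengths in m; the calibration is good to about 2 mm. A picture is of the moment at which its call begins: read the wrist's pose just before it.
- workorder.job_done(): hands the job in; it is judged then, once.
The state is a dict: "time": time; "joint_pos": joint angles; "joint_velocities": joint speeds; "joint_torque": joint torques, N m; "tool_pos": TCP position; "tcp_rot": TCP orientation; "contact_force": force on the tool from outside, world axes, zero at the start; "moment": the same for the moment, N m; "grip_width": opening from 0.0 (shut) to 1.0 (fully open); "finger_force": force on a finger pad.
Only numpy, scipy, OpenCV 4.12 (cv2) and the standard library are available. Lean on these libraries where they do the work, as an engineer would, in place of code of your own. Each camera call takes 0.05 s, during which the arm holds its last target. There are 200 camera calls.

### The job

Build up the small hi-fi set: on the oblong wooden board stack the power supply (the longest case, with vent slots in its top), on that the converter (plain smooth top), and on that the amplifier (the shortest case, knob upwards), each centred and lined up lengthwise with the board. Stand the round speaker upright in the middle of the round wooden stand. Set everything down gently, let go of it all, and leave the flat white box, the remote control and the glass where they are.

Things in the scene. Friction and masses are not known exactly. Their poses are not given: they have to be found in the camera images.
- psu_center (a point): power supply: loose dark metal case 120 x 60 x 42 mm (length, width, height) with a bright front plate on one long side and eleven black vent slots across its flat top; about 0.6 kg. The point is its centre, half-way up (21 mm above its underside). x along its 120 mm length, y across its 60 mm width (front plate at -y), z up. Starts on the table, upright.
- dac_center (a point): converter: loose dark metal case 100 x 56 x 38 mm with a bright front plate on one long side (a dark window in it) and a smooth flat top with nothing on it; about 0.4 kg. The point is its centre, half-way up (19 mm above its underside). x along its 100 mm length, y across its 56 mm width (front plate at -y), z up. Starts on the table, upright.
- amp_center (a point): amplifier: loose dark metal case 80 x 52 x 36 mm with a bright front plate on one long side, and a round bright metal volume knob (28 mm across, 14 mm tall, fixed to it) standing on its top, 14 mm off centre towards +x; about 0.3 kg. The point is the centre of the case without the knob, half-way up (18 mm above its underside). x along its 80 mm length, y across its 52 mm width (front plate at -y), z up. Starts on the table, upright.
- speaker_center (a point): round speaker: loose upright cylinder 60 mm across and 72 mm tall, black ends and grey grille, small bright disc in the middle of its top; about 0.4 kg. The point is its centre, half-way up (36 mm above its underside). z up along its axis. Starts on the table, upright.
- board_top (a point): oblong light-wood board on four short rubber feet, 140 x 84 mm, flat top 20 mm above the table, fixed. The point is the centre of its top face. x along its 140 mm length, y across its 84 mm width, z up.
- stand_top (a point): round light-wood stand, a disc 92 mm across, flat top 24 mm above the table, fixed. The point is the centre of its top face; z up.
- settop_center (a point): flat white plastic box 96 x 96 x 22 mm lying loose among the other things, not part of the job. The point is its centre, half-way up (11 mm). x and y along its sides.
- remote_center (a point): black remote control 165 x 44 x 18 mm lying loose at the right, not part of the job. The point is its centre, half-way up (9 mm). x along its length.
- tumbler_center (a point): empty drinking glass, loose and upright at the left, 72 mm across the rim, 100 mm tall, not part of the job. The point is on its axis half-way up (50 mm). z up.

How it is judged:
On the way, in this order (a step that is already met when the one before it is completed fails the run):
1. the power supply stands on the oblong board, centred and lined up (x of psu_center in the frame of board_top between -0.015 and 0.015 m and y of psu_center in the frame of board_top between -0.015 and 0.015 m and z of psu_center in the frame of board_top between 0.016 and 0.026 m and angle between psu_center's own z axis and vertical below 0.1 rad and angle between the x axis of psu_center and the x axis of board_top, either way round below 0.2 rad), for 0.2 s.
2. the converter stands on the power supply, centred and lined up (all of step 1 and x of dac_center in the frame of psu_center between -0.015 and 0.015 m and y of dac_center in the frame of psu_center between -0.015 and 0.015 m and z of dac_center in the frame of psu_center between 0.035 and 0.045 m and angle between dac_center's own z axis and vertical below 0.1 rad and angle between the x axis of dac_center and the x axis of psu_center, either way round below 0.2 rad), for 0.2 s.
3. the amplifier stands on the converter, centred and lined up (all of step 2 and x of amp_center in the frame of dac_center between -0.015 and 0.015 m and y of amp_center in the frame of dac_center between -0.015 and 0.015 m and z of amp_center in the frame of dac_center between 0.032 and 0.042 m and angle between amp_center's own z axis and vertical below 0.1 rad and angle between the x axis of amp_center and the x axis of dac_center, either way round below 0.2 rad), for 0.2 s.
At the end, for the whole second after the job is handed in: Power supply on the board, converter on it, amplifier on that, speaker on the round stand: each upright within 0.1 rad, within 15 mm of the middle of what it stands on, height within 5 mm, cases aligned lengthwise within 0.2 rad (either way round); all released and at rest (all of step 3 and horizontal distance between speaker_center and stand_top below 0.015 m and z of speaker_center in the frame of stand_top between 0.031 and 0.041 m and angle between speaker_center's own z axis and vertical below 0.1 rad and linear speed of each of psu, dac, amp, speaker below 0.02 m/s and angular speed of each of psu, dac, amp, speaker below 0.2 rad/s); the robot touches nothing.
It fails at once if the flat box is moved by more than 30 mm (distance of settop_center from where it was at the start of the episode above 0.03 m).
It fails at once if the remote control is moved by more than 30 mm (distance of remote_center from where it was at the start of the episode above 0.03 m).
It fails at once if the glass tumbler is moved by more than 30 mm (distance of tumbler_center from where it was at the start of the episode above 0.03 m).
It fails at once if one of the cases or the speaker is tipped over (angle between any of psu_center, dac_center, amp_center, speaker_center's own z axis and vertical above 0.9 rad).
It fails at once if a case or the speaker is dropped or slammed onto its place (contact force above 80 N) (contact force between psu and board above 80 N or contact force between dac and psu above 80 N or contact force between amp and dac above 80 N or contact force between speaker and stand above 80 N).
It also fails if it takes over 134 s, if anything falls off the work surface, if the arm or the gripper's body presses on something with over 40 N, if the wrist force passes 120 N, or if a joint passes its speed limit or range.

## Working session

There is one attempt and no reset: what is moved stays moved. The work goes in short steps, Python scripts to look and compute and a shell command to move; the robot and the scene stay as the last step left them, time stands still between calls to the robot, and variables do not carry over. Pictures are saved under pics/ and viewed, at most 14 in all, crops included, and the job is handed in when it is done.

```bash
ls; mkdir -p pics; python3 - <<'E'
from station import telemetry, vision, workorder, env
import cv2, numpy as np
print(env.tcp_to_tips); print(telemetry.observe())
for n in ("scene","side"):
    c=vision.camera(n); np.savez(f"pics/{n}0.npz",**c)
    cv2.imwrite(f"pics/{n}0.png",c["color"][:,:,::-1]); print(n,c["K"],c["k1"],c["cam_to_world"])
E
```

```text
pics
0.011
{'time': 0.0, 'joint_pos': array([ 1.04668429e+00,  5.28621064e-02,  1.40173766e+00, -2.99800888e-05,
        1.68859402e+00, -7.02893675e-02]), 'joint_velocities': array([-0.00134187, -0.00092233,  0.000283  , -0.00026337,  0.00048364,
        0.00017327]), 'joint_torque': array([ 5.18504919e-05, -3.81660962e+01, -3.60196209e+01, -8.07908646e-05,
        6.06561225e-03,  9.88563215e-06]), 'tool_pos': array([0.23000084, 0.4716198 , 0.24145262]), 'tcp_rot': array([[-8.98776230e-01,  4.38406989e-01, -7.75501051e-04],
       [ 4.38407667e-01,  8.98775141e-01, -1.40110825e-03],
       [ 8.27454189e-05, -1.59926839e-03, -9.99998718e-01]]), 'contact_force': array([-0.54426423,  0.47077866,  0.60537939]), 'moment': array([-0.01882975,  0.00715   , -0.01469233]), 'finger_force': 0.0, 'grip_width': 0.9971005481715334}
scene [[429.92568998   0.         322.62563931]
 [  0.         429.92568998 200.2725161 ]
 [  0.           0.           1.        ]] -0.08765703480109006 [[-0.70310267  0.5765335  -0.41624002  1.08217746]
 [ 0.71101772  0.56175284 -0.42295099  0.52134501]
 [-0.0100214  -0.593332   -0.80489546  1.04185206]
 [ 0.          0.          0.          1.        ]]
side [[510.35721658   0.         324.73077243]
 [  0.         510.35721658 199.45465913]
 [  0.           0.           1.        ]] -0.019474756871827485 [[-0.92900438 -0.28131053  0.24044801  0.14029482]
 [-0.37005537  0.70064603 -0.6100444   1.04343934]
 [ 0.00314297 -0.65571299 -0.7550037   1.34264039]
 [ 0.          0.          0.          1.        ]]
```

View pics/scene0.png

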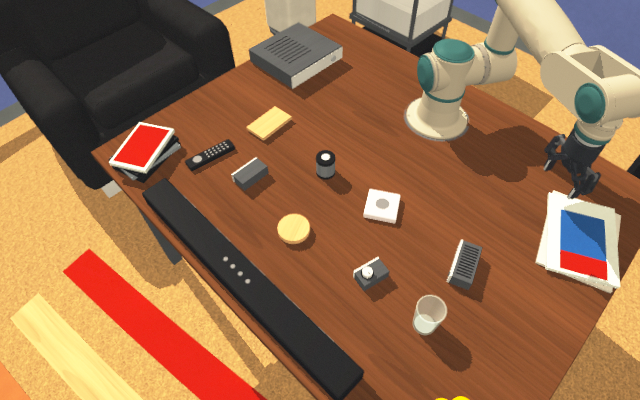

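View pics/side0.png

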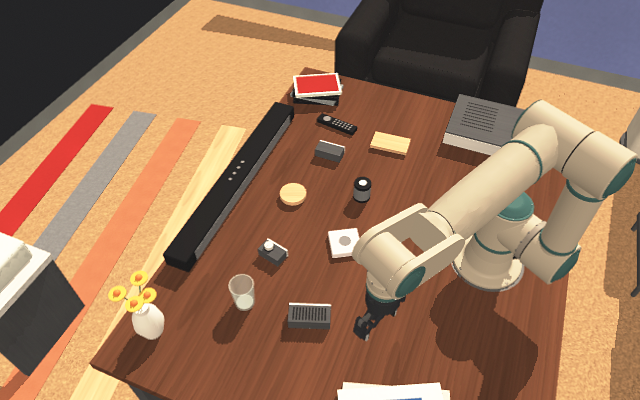

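The scene view shows the PSU at (464,263), amp (371,272), converter (250,173), speaker (326,164), board (270,123), stand (294,229), white box (382,206), glass (429,315) and remote (211,154). The side view shows the same things: PSU (309,316), amp (272,251), converter (329,150), speaker (362,189), board (390,143), stand (293,194).

```bash
cat > h.py <<'E'
import numpy as np, cv2
def cloud(c, T=None):
    T = c["cam_to_world"] if T is None else T
    h,w=c["z_map"].shape; u,v=np.meshgrid(np.arange(w),np.arange(h))
    p=cv2.undistortPoints(np.stack([u,v],-1).reshape(-1,1,2).astype(float),c["K"],np.array([float(c["k1"]),0,0,0,0])).reshape(h,w,2)
    P=np.dstack([p,np.ones((h,w))])*c["z_map"][...,None]
    return P@T[:3,:3].T+T[:3,3]
def top(W,uv,lo,hi,r=40,mask=None):
    """blob of points with height lo..hi connected to pixel uv"""
    m=((W[...,2]>lo)&(W[...,2]<hi)).astype(np.uint8)
    u,v=uv; b=np.zeros_like(m); b[max(0,v-r):v+r,max(0,u-r):u+r]=1; m*=b
    n,l,s,_=cv2.connectedComponentsWithStats(m,connectivity=4)
    if n<2: return None
    sub=l[v-4:v+5,u-4:u+5]; sub=sub[sub>0]
    if not len(sub): return None
    P=W[l==np.bincount(sub).argmax()]
    (cx,cy),(a,bb),ang=cv2.minAreaRect((P[:,:2]*1000).astype(np.float32))
    if a<bb: a,bb,ang=bb,a,ang+90
    return f"n={len(P)} z med {np.median(P[:,2])*1e3:.1f} sd {P[:,2].std()*1e3:.1f} c=({cx:.1f},{cy:.1f}) mean=({P[:,0].mean()*1e3:.1f},{P[:,1].mean()*1e3:.1f}) size {a:.0f}x{bb:.0f} long-axis {ang%180:.1f}"
E
python3 - <<'E'
from h import *
uv=dict(psu=((464,263),(309,316),.042),dac=((250,173),(329,150),.038),amp=((371,272),(272,251),.036),spk=((326,158),(362,184),.072),board=((270,123),(390,143),.02),stand=((294,229),(293,194),.024),settop=((382,206),(344,242),.022),remote=((211,154),(337,125),.018),glass=((429,302),(241,285),.1))
for i,n in enumerate(("scene","side")):
    c=dict(np.load(f"pics/{n}0.npz")); W=cloud(c)
    print(n,"table z",np.median(W[...,2][(abs(W[...,2])<.015)&(abs(W[...,0]-.5)<.2)]))
    for k,v in uv.items(): print(k,W[v[i][1],v[i][0]].round(3),top(W,v[i],v[2]-.010,v[2]+.010))
E
```

```text
scene table z -0.002059457402351139
psu [0.451 0.406 0.041] n=939 z med 40.1 sd 2.2 c=(441.0,406.2) mean=(444.0,407.1) size 124x60 long-axis 20.0
dac [ 0.644 -0.238  0.038] n=493 z med 35.0 sd 2.4 c=(638.1,-251.3) mean=(639.6,-249.9) size 100x61 long-axis 0.9
amp [0.644 0.248 0.048] n=499 z med 33.8 sd 3.0 c=(636.4,242.4) mean=(636.5,244.6) size 84x52 long-axis 167.0
spk [ 0.46  -0.093  0.071] n=247 z med 68.9 sd 2.4 c=(457.2,-98.6) mean=(459.6,-97.9) size 60x58 long-axis 171.9
board [ 0.446 -0.375  0.021] n=738 z med 17.1 sd 2.5 c=(442.2,-389.4) mean=(444.6,-385.3) size 144x90 long-axis 3.3
stand [ 0.683 -0.001  0.023] n=733 z med 21.3 sd 2.1 c=(679.8,-8.5) mean=(681.1,-6.9) size 91x91 long-axis 106.9
settop [0.45  0.125 0.025] n=897 z med 19.1 sd 2.3 c=(441.8,118.5) mean=(443.9,120.1) size 102x96 long-axis 30.5
remote [ 0.674 -0.406  0.02 ] n=554 z med 15.5 sd 2.7 c=(672.8,-417.3) mean=(674.6,-415.4) size 167x51 long-axis 170.3
glass [0.617 0.408 0.069] n=230 z med 97.1 sd 2.8 c=(640.3,423.9) mean=(639.9,424.0) size 70x69 long-axis 18.3
side table z -0.00042147140835990804
psu [0.4
[... 231 characters left out ...]
8 0.039] n=335 z med 35.2 sd 3.6 c=(633.6,239.8) mean=(628.8,245.0) size 83x56 long-axis 166.4
spk [ 0.452 -0.09   0.077] n=199 z med 71.1 sd 3.3 c=(454.2,-98.1) mean=(454.5,-98.5) size 67x55 long-axis 111.4
board [ 0.435 -0.377  0.024] n=595 z med 19.1 sd 3.5 c=(439.1,-390.7) mean=(438.1,-385.9) size 141x98 long-axis 2.7
stand [ 0.67  -0.002  0.027] n=447 z med 23.2 sd 3.5 c=(676.5,-9.2) mean=(675.5,-8.3) size 94x91 long-axis 103.6
settop [0.438 0.117 0.017] n=667 z med 21.2 sd 3.3 c=(438.4,116.5) mean=(443.4,118.2) size 102x96 long-axis 119.9
remote [ 0.662 -0.409  0.015] n=349 z med 16.5 sd 4.0 c=(668.4,-418.8) mean=(667.6,-416.5) size 168x53 long-axis 172.2
glass [0.656 0.4   0.053] None
```

```bash
python3 -m crank '[[[0,0,4.6],[0.021,-0.0067,0],0],[[0,0,4.6],[0.021,-0.0067,0],0],[[0,0,4.6],[0.021,-0.0067,0],0],[[0,0,4.6],[0.021,-0.0067,0],0],[[0,0,4.6],[0.021,-0.0067,0],0],[[0,0,4.6],[0.021,-0.0067,0],0],[[0,0,4.6],[0.021,-0.0067,0],0],[[0,0,4.6],[0.021,-0.0067,0],0],[[0,0,4.6],[0.021,-0.0067,0],0],[[0,0,4.6],[0.021,-0.0067,0],0],[[0,0,0],[0,0,0],0],[[0,0,0],[0,0,0],0],[[0,0,0],[0,0,0],0]]' 40
cat > w.py <<'E'
import sys
from h import *
from station import telemetry, vision
def look(name):
    s=telemetry.observe(); c=vision.camera("wrist")
    T=np.eye(4); T[:3,:3]=s["tcp_rot"]; T[:3,3]=s["tool_pos"]
    W=cloud(c,T@c["T_tool_cam"]); cv2.imwrite(f"pics/{name}.png",c["color"][:,:,::-1])
    print("tcp",s["tool_pos"].round(4),"yaw_y",np.degrees(np.arctan2(s["tcp_rot"][1,1],s["tcp_rot"][0,1])).round(2),"t",s["time"],"j6",s["joint_pos"][5].round(2))
    return c,W,s
def seg(W,lo,hi,near,r=.1):
    m=((W[...,2]>lo)&(W[...,2]<hi)&(np.hypot(W[...,0]-near[0],W[...,1]-near[1])<r)).astype(np.uint8)
    n,l,st,_=cv2.connectedComponentsWithStats(m,connectivity=4)
    i=1+st[1:,4].argmax(); P=W[l==i]
    (cx,cy),(a,b),ang=cv2.minAreaRect((P[:,:2]*1000).astype(np.float32))
    if a<b: a,b,ang=b,a,ang+90
    print(f"n={len(P)} z {np.median(P[:,2])*1e3:.1f} sd {P[:,2].std()*1e3:.1f} rect=({cx:.1f},{cy:.1f}) mean={(P[:,:2].mean(0)*1e3).round(1)} size {a:.0f}x{b:.0f} ang {ang%180:.1f} bbox px {st[i,:4]}")
E
python3 - <<'E'
from w import *
c,W,s=look("psu1"); print(c["T_tool_cam"].round(3)); seg(W,.032,.052,(.44,.405)); 
E
```

```text
time: 1.18
tool_pos: [0.4396, 0.405, 0.2419]
tcp_rot: [[-0.94, -0.341, -0.001], [-0.341, 0.94, -0.0], [0.001, 0.0, -1.0]]
contact_force: [-1.5, 0.3, 0.9]
grip_width: 1.003
finger_force: 0.0
tcp [0.4396 0.405  0.2419] yaw_y 109.94 t 1.1833 j6 -1.24
[[ 0.    -0.964 -0.266  0.068]
 [ 1.     0.    -0.     0.001]
 [ 0.    -0.266  0.964 -0.132]
 [ 0.     0.     0.     1.   ]]
n=5877 z 42.4 sd 0.9 rect=(437.2,401.9) mean=[434.5 400.8] size 119x60 ang 19.7 bbox px [293 112  57 108]
```

View pics/psu1.png

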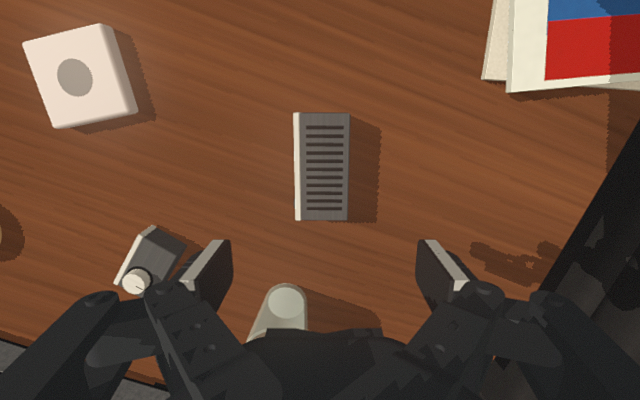

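The wrist view shows the vented PSU at (321,166), squarely between the finger directions. The measured top is at 42.4 mm and 119x60 mm, which agrees with the text. I'll descend and grip.

```bash
python3 -m crank '[[[0,0,0],[-0.002,-0.003,-0.02],0],[[0,0,0],[0,0,-0.03],0],[[0,0,0],[0,0,-0.03],0],[[0,0,0],[0,0,-0.03],0],[[0,0,0],[0,0,-0.03],0],[[0,0,0],[0,0,-0.025],0],[[0,0,0],[0,0,-0.02],0],[[0,0,0],[0,0,-0.015],0],[[0,0,0],[0,0,-0.01],0],[[0,0,0],[0,0,-0.01],0],[[0,0,0],[0,0,0],0],[[0,0,0],[0,0,0],0],[[0,0,0],[0,0,0],0]]' 60
python3 -m crank '[[[0,0,0],[0,0,0],255],[[0,0,0],[0,0,0],255],[[0,0,0],[0,0,0],255],[[0,0,0],[0,0,0],255],[[0,0,0],[0,0,0],255],[[0,0,0],[0,0,0],255],[[0,0,0],[0,0,0],255],[[0,0,0],[0,0,0],255],[[0,0,0],[0,0,0],255],[[0,0,0],[0,0,0],255],[[0,0,0],[0,0,0],255],[[0,0,0],[0,0,0],255]]' 60
```

```text
time: 2.32
tool_pos: [0.4386, 0.4024, 0.0236]
tcp_rot: [[-0.94, -0.342, 0.002], [-0.342, 0.94, 0.001], [-0.002, 0.001, -1.0]]
contact_force: [0.4, 0.2, 0.0]
grip_width: 1.0
finger_force: 0.0
time: 3.32
tool_pos: [0.4387, 0.4022, 0.0236]
tcp_rot: [[-0.94, -0.342, 0.002], [-0.342, 0.94, 0.001], [-0.002, 0.0, -1.0]]
contact_force: [-0.3, -1.3, 6.0]
grip_width: 0.691
finger_force: 68.2
```

```bash
python3 -m crank '[[[0,0,0],[0,0,0.005],255],[[0,0,0],[0,0,0.01],255],[[0,0,0],[0,0,0.02],255],[[0,0,0],[0,0,0.03],255],[[0,0,0],[0,0,0.03],255],[[0,0,0],[0,0,0.03],255],[[0,0,0],[0,0,0.03],255],[[0,0,0],[0,0,0.03],255],[[0,0,0],[0,0,0.02],255],[[0,0,0],[0,0,0.01],255],[[0,0,0],[0,-0.01,0],255],[[0,0,-1],[0.004,-0.02,0],255],[[0,0,-1],[0.004,-0.03,0],255],[[0,0,-1],[0.004,-0.03,0],255],[[0,0,-1],[0.004,-0.03,0],255],[[0,0,-1],[0.004,-0.03,0],255]]'
python3 -m crank '[[[0,0,-1],[0.004,-0.03,0],255],[[0,0,-1],[0.004,-0.03,0],255],[[0,0,-1],[0.004,-0.03,0],255],[[0,0,-1],[0.004,-0.03,0],255],[[0,0,-1],[0.004,-0.03,0],255],[[0,0,-1],[0.004,-0.03,0],255],[[0,0,-1],[0.004,-0.03,0],255],[[0,0,-1],[0.004,-0.03,0],255],[[0,0,-1],[0.004,-0.03,0],255],[[0,0,-1],[0.004,-0.03,0],255],[[0,0,-1],[0.004,-0.03,0],255],[[0,0,-1],[0.004,-0.03,0],255],[[0,0,0],[0.008,-0.03,0],255],[[0,0,0],[0.008,-0.03,0],255],[[0,0,0],[0.006,-0.03,0],255],[[0,0,0],[0,-0.03,0],255],[[0,0,0],[0,-0.03,0],255],[[0,0,0],[0,-0.03,0],255],[[0,0,0],[0,-0.02,0],255],[[0,0,0],[0,-0.01,0],255]]'
python3 -m crank '[[[0,0,0],[0,-0.02,0],255],[[0,0,0],[0,-0.02,0],255],[[0,0,0],[0,0,0],255],[[0,0,0],[0,0,0],255],[[0,0,0],[0,0,0],255]]'
python3 - <<'E'
from w import *
c,W,s=look("board1"); seg(W,.012,.03,(.44,-.388),.12)
E
```

```text
time: 4.65
tool_pos: [0.4571, 0.2496, 0.2346]
tcp_rot: [[-0.966, -0.258, -0.004], [-0.258, 0.966, -0.002], [0.004, -0.001, -1.0]]
contact_force: [1.9, 0.1, -4.7]
grip_width: 0.695
finger_force: 66.9
time: 6.32
tool_pos: [0.5263, -0.3206, 0.2341]
tcp_rot: [[-0.999, -0.049, -0.005], [-0.049, 0.999, 0.002], [0.004, 0.002, -1.0]]
contact_force: [0.4, -0.2, -5.6]
grip_width: 0.688
finger_force: 66.9
time: 6.73
tool_pos: [0.5278, -0.3573, 0.2359]
tcp_rot: [[-0.999, -0.053, -0.002], [-0.053, 0.999, 0.002], [0.002, 0.002, -1.0]]
contact_force: [0.3, 0.4, -6.1]
grip_width: 0.689
finger_force: 67.2
tcp [ 0.5278 -0.3573  0.2359] yaw_y 93.02 t 6.7333 j6 -2.28
n=8484 z 20.4 sd 0.8 rect=(423.4,-393.7) mean=[ 421.1 -393.2] size 111x83 ang 3.6 bbox px [252  14  82 111]
```

View pics/board1.png

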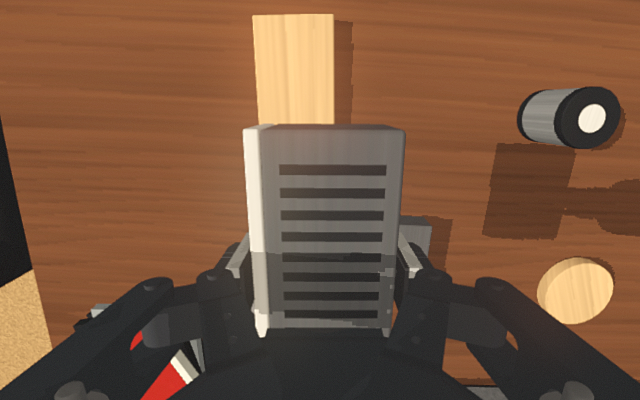

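The board's free end spans (252–334, 14–124). Its top is at 20.4 mm. With the known length its centre comes to (438, -393), at an angle of 3.6°, so I'm going there and lowering the PSU.

```bash
python3 -m crank '[[[0,0,0.5],[-0.01,-0.005,0],255],[[0,0,0],[-0.02,-0.01,0],255],[[0,0,0],[-0.02,-0.01,0],255],[[0,0,0],[-0.02,-0.007,0],255],[[0,0,0],[-0.015,-0.003,0],255],[[0,0,0],[-0.004,0,-0.01],255],[[0,0,0],[0,0,-0.02],255],[[0,0,0],[0,0,-0.03],255],[[0,0,0],[0,0,-0.03],255],[[0,0,0],[0,0,-0.03],255],[[0,0,0],[0,0,-0.02],255],[[0,0,0],[0,0,-0.015],255],[[0,0,0],[0,0,-0.01],255],[[0,0,0],[0,0,-0.01],255],[[0,0,0],[0,0,0],255],[[0,0,0],[0,0,0],255],[[0,0,0],[0,0,0],255]]'
python3 - <<'E'
from w import *
c,W,s=look("board2"); seg(W,.012,.03,(.44,-.388),.12);seg(W,.07,.11,(.44,-.39),.1)
E
```

```text
time: 8.2
tool_pos: [0.4396, -0.3936, 0.0637]
tcp_rot: [[-0.998, -0.061, 0.002], [-0.061, 0.998, -0.002], [-0.001, -0.002, -1.0]]
contact_force: [0.1, 0.2, -4.5]
grip_width: 0.693
finger_force: 67.0
tcp [ 0.4396 -0.3936  0.0637] yaw_y 93.51 t 8.2 j6 -2.42
n=3260 z 20.2 sd 0.7 rect=(375.0,-396.1) mean=[ 374.4 -395.4] size 84x14 ang 92.7 bbox px [251 101 151  27]
n=35662 z 82.6 sd 6.6 rect=(423.7,-394.0) mean=[ 419.3 -394.3] size 107x101 ang 41.1 bbox px [136 126 378 211]
```

```bash
python3 -m crank '[[[0,0,0],[-0.001,0.001,-0.006],255],[[0,0,0],[0,0,-0.005],255],[[0,0,0],[0,0,-0.004],255],[[0,0,0],[0,0,-0.002],255],[[0,0,0],[0,0,-0.001],255],[[0,0,0],[0,0,-0.001],255],[[0,0,0],[0,0,0],255],[[0,0,0],[0,0,0],255],[[0,0,0],[0,0,0],255]]'
```

```text
time: 9.0
tool_pos: [0.4383, -0.3923, 0.0436]
tcp_rot: [[-0.998, -0.061, 0.0], [-0.061, 0.998, -0.0], [-0.0, -0.0, -1.0]]
contact_force: [-1.6, 0.9, -3.5]
grip_width: 0.689
finger_force: 67.5
```

```bash
python3 -m crank '[[[0,0,0],[0,0,-0.0007],255],[[0,0,0],[0,0,0],255],[[0,0,0],[0,0,0],70],[[0,0,0],[0,0,0],60],[[0,0,0],[0,0,0],50],[[0,0,0],[0,0,0],30],[[0,0,0],[0,0,0],0],[[0,0,0],[0,0,0],0],[[0,0,0],[0,0,0],0],[[0,0,0],[0,0,0],0],[[0,0,0],[0,0,0],0],[[0,0,0],[0,0,0],0]]'
python3 -m crank '[[[0,0,0],[0,0,0.01],0],[[0,0,0],[0,0,0.02],0],[[0,0,0],[0,0,0.03],0],[[0,0,0],[0,0,0.03],0],[[0,0,0],[0.01,0.01,0.03],0],[[0,0,0],[0.02,0.01,0.03],0],[[0,0,0],[0.02,0.01,0.03],0],[[0,0,0],[0.02,0.01,0.015],0],[[0,0,0],[0.01,0.01,0],0],[[0,0,0],[0,0,0],0],[[0,0,0],[0,0,0],0]]'
python3 - <<'E'
from w import *
c,W,s=look("board3"); seg(W,.012,.03,(.44,-.388),.12);seg(W,.05,.075,(.44,-.39),.1);seg(W,.03,.046,(.637,-.25),.09)
E
```

```text
time: 10.0
tool_pos: [0.4382, -0.3921, 0.0426]
tcp_rot: [[-0.998, -0.061, 0.0], [-0.061, 0.998, 0.0], [-0.0, 0.0, -1.0]]
contact_force: [0.5, -0.4, 0.5]
grip_width: 1.0
finger_force: 0.0
time: 10.92
tool_pos: [0.5179, -0.3415, 0.2363]
tcp_rot: [[-0.998, -0.062, -0.002], [-0.062, 0.998, 0.001], [0.002, 0.001, -1.0]]
contact_force: [-0.7, 0.3, -1.2]
grip_width: 1.003
finger_force: 0.0
tcp [ 0.5179 -0.3415  0.2363] yaw_y 93.57 t 10.9167 j6 -2.28
n=1766 z 20.2 sd 1.3 rect=(438.4,-391.5) mean=[ 443.5 -362.1] size 138x83 ang 3.4 bbox px [247  24  74 134]
n=8262 z 62.4 sd 1.1 rect=(437.4,-392.2) mean=[ 434.9 -391.7] size 120x60 ang 3.1 bbox px [241  22  67 132]
n=3641 z 38.2 sd 1.3 rect=(634.1,-256.1) mean=[ 630.6 -257. ] size 102x57 ang 0.4 bbox px [361 229  56  79]
```

View pics/board3.png

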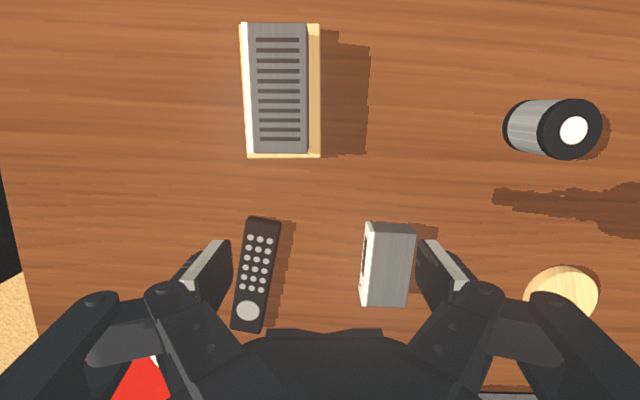

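The PSU at (275,88) sits centred on the board, within 1 mm, with its top at 62.4 mm. The converter is at (388,263). I'll hover above it next.

```bash
python3 -m crank '[[[0,0,-0.5],[0.01,0.01,0],0],[[0,0,-0.5],[0.02,0.015,0],0],[[0,0,-0.5],[0.03,0.02,0],0],[[0,0,-0.5],[0.03,0.02,0],0],[[0,0,0],[0.02,0.015,0],0],[[0,0,0],[0.006,0.006,0],0],[[0,0,0],[0,0,0],0],[[0,0,0],[0,0,0],0],[[0,0,0],[0,0,0],0]]'
python3 - <<'E'
from w import *
c,W,s=look("dac1"); seg(W,.03,.046,(.637,-.25),.09)
E
```

```text
time: 11.72
tool_pos: [0.6329, -0.2576, 0.2374]
tcp_rot: [[-1.0, -0.024, -0.001], [-0.024, 1.0, -0.0], [0.001, -0.0, -1.0]]
contact_force: [0.3, -0.0, 0.0]
grip_width: 0.997
finger_force: 0.0
tcp [ 0.6329 -0.2576  0.2374] yaw_y 91.39 t 11.7167 j6 -2.04
n=4523 z 38.3 sd 0.8 rect=(633.9,-255.8) mean=[ 631.6 -256.1] size 100x55 ang 0.2 bbox px [300 126  53  90]
```

```bash
python3 -m crank '[[[0,0,-1.2],[0.001,0.002,-0.02],0],[[0,0,0],[0,0,-0.03],0],[[0,0,0],[0,0,-0.03],0],[[0,0,0],[0,0,-0.03],0],[[0,0,0],[0,0,-0.03],0],[[0,0,0],[0,0,-0.025],0],[[0,0,0],[0,0,-0.02],0],[[0,0,0],[0,0,-0.015],0],[[0,0,0],[0,0,-0.01],0],[[0,0,0],[0,0,-0.006],0],[[0,0,0],[0,0,0],0],[[0,0,0],[0,0,0],0],[[0,0,0],[0,0,0],0]]' 60
python3 -m crank '[[[0,0,0],[0,0,0],255],[[0,0,0],[0,0,0],255],[[0,0,0],[0,0,0],255],[[0,0,0],[0,0,0],255],[[0,0,0],[0,0,0],255],[[0,0,0],[0,0,0],255],[[0,0,0],[0,0,0],255],[[0,0,0],[0,0,0],255],[[0,0,0],[0,0,0],255],[[0,0,0],[0,0,0],255],[[0,0,0],[0,0,0],255]]' 60
```

```text
time: 12.85
tool_pos: [0.6359, -0.2546, 0.0234]
tcp_rot: [[-1.0, -0.005, 0.002], [-0.005, 1.0, -0.001], [-0.002, -0.001, -1.0]]
contact_force: [0.4, 0.1, 0.4]
grip_width: 1.002
finger_force: 0.0
time: 13.77
tool_pos: [0.6358, -0.2546, 0.023]
tcp_rot: [[-1.0, -0.005, 0.002], [-0.005, 1.0, -0.001], [-0.002, -0.001, -1.0]]
contact_force: [-0.2, -1.1, 5.8]
grip_width: 0.641
finger_force: 67.9
```

```bash
python3 -m crank '[[[0,0,0],[0,0,0.005],255],[[0,0,0],[0,0,0.01],255],[[0,0,0],[0,0,0.02],255],[[0,0,0],[0,0,0.03],255],[[0,0,0],[0,0,0.03],255],[[0,0,0],[0,0,0.03],255],[[0,0,0],[0,0,0.02],255],[[0,0,0.5],[-0.0065,-0.0075,0.01],255],[[0,0,0.5],[-0.02,-0.01,0],255],[[0,0,0.5],[-0.03,-0.02,0],255],[[0,0,0.5],[-0.03,-0.02,0],255],[[0,0,0.5],[-0.03,-0.02,0],255],[[0,0,0.5],[-0.03,-0.02,0],255],[[0,0,0],[-0.02,-0.02,0],255],[[0,0,0],[-0.02,-0.01,0],255],[[0,0,0],[-0.01,-0.01,0],255],[[0,0,0],[0,0,0],255],[[0,0,0],[0,0,0],255],[[0,0,0],[0,0,0],255]]'
python3 -m crank '[[[0,0,0],[0,0,-0.02],255],[[0,0,0],[0,0,-0.02],255],[[0,0,0],[0,0,-0.015],255],[[0,0,0],[0,0,-0.01],255],[[0,0,0],[0,0,-0.005],255],[[0,0,0],[0,0,0],255],[[0,0,0],[0,0,0],255],[[0,0,0],[0,0,0],255]]'
python3 - <<'E'
from w import *
c,W,s=look("dac2"); seg(W,.012,.03,(.44,-.388),.12);seg(W,.054,.07,(.44,-.39),.1);seg(W,.09,.15,(.44,-.39),.1)
E
```

```text
time: 15.35
tool_pos: [0.4391, -0.391, 0.1761]
tcp_rot: [[-0.998, -0.058, -0.0], [-0.058, 0.998, 0.001], [0.0, 0.001, -1.0]]
contact_force: [0.2, -0.3, -4.7]
grip_width: 0.642
finger_force: 66.9
time: 16.02
tool_pos: [0.4393, -0.392, 0.108]
tcp_rot: [[-0.998, -0.058, 0.002], [-0.058, 0.998, -0.002], [-0.002, -0.002, -1.0]]
contact_force: [-0.5, -0.8, -4.9]
grip_width: 0.643
finger_force: 66.9
tcp [ 0.4393 -0.392   0.108 ] yaw_y 93.32 t 16.0167 j6 -2.42
n=2064 z 20.3 sd 0.8 rect=(382.7,-396.0) mean=[ 375.7 -396.7] size 84x29 ang 93.8 bbox px [262 102 121  44]
n=2598 z 62.3 sd 1.3 rect=(384.7,-395.0) mean=[ 384.  -395.1] size 60x15 ang 93.1 bbox px [271 118 106  27]
n=28576 z 123.4 sd 6.5 rect=(429.8,-391.9) mean=[ 423.5 -392.5] size 84x83 ang 3.2 bbox px [203 143 242 194]
```

View pics/dac2.png

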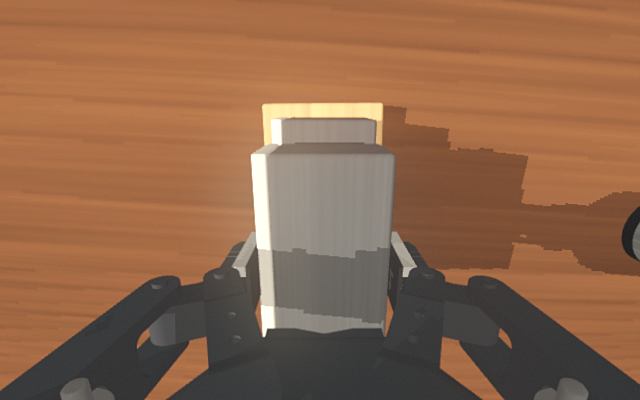

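The converter is held straight above the PSU and board, with its far edge at (254–393, 148) concentric with the PSU's edge at (272–376, 120). Lowering it now.

```bash
python3 -m crank '[[[0,0,0],[0,0,-0.008],255],[[0,0,0],[0,0,-0.006],255],[[0,0,0],[0,0,-0.004],255],[[0,0,0],[0,0,-0.002],255],[[0,0,0],[0,0,-0.001],255],[[0,0,0],[0,0,0],255],[[0,0,0],[0,0,0],255],[[0,0,0],[0,0,0],255]]'
```

```text
time: 16.73
tool_pos: [0.4388, -0.3917, 0.0858]
tcp_rot: [[-0.998, -0.058, 0.0], [-0.058, 0.998, -0.0], [-0.0, -0.0, -1.0]]
contact_force: [-0.6, 0.5, -4.9]
grip_width: 0.644
finger_force: 66.9
```

```bash
python3 -m crank '[[[0,0,0],[0,0,-0.001],255],[[0,0,0],[0,0,-0.0005],255],[[0,0,0],[0,0,0],255],[[0,0,0],[0,0,0],255]]'
```

```text
time: 17.07
tool_pos: [0.4389, -0.3918, 0.085]
tcp_rot: [[-0.998, -0.058, 0.001], [-0.058, 0.998, -0.001], [-0.001, -0.001, -1.0]]
contact_force: [-1.9, 1.9, 2.7]
grip_width: 0.643
finger_force: 67.6
```

```bash
python3 -m crank '[[[0,0,0],[0,0,0],80],[[0,0,0],[0,0,0],70],[[0,0,0],[0,0,0],50],[[0,0,0],[0,0,0],30],[[0,0,0],[0,0,0],0],[[0,0,0],[0,0,0],0],[[0,0,0],[0,0,0],0],[[0,0,0],[0,0,0],0],[[0,0,0],[0,0,0.01],0],[[0,0,0],[0,0,0.02],0],[[0,0,0],[0,0,0.03],0],[[0,0,0],[0,0,0.03],0],[[0,0,0],[0.02,0.01,0.03],0],[[0,0,0],[0.02,0.02,0.03],0],[[0,0,0],[0.03,0.02,0.01],0],[[0,0,0],[0.01,0.01,0],0],[[0,0,0],[0,0,0],0],[[0,0,0],[0,0,0],0]]'
python3 - <<'E'
from w import *
c,W,s=look("dac3"); seg(W,.054,.07,(.44,-.39),.1);seg(W,.09,.11,(.44,-.39),.1)
E
python3 -m crank '[[[0,0,-1],[0.006,0.02,0],0],[[0,0,-1],[0.006,0.03,0],0],[[0,0,-1],[0.006,0.03,0],0],[[0,0,-1],[0.006,0.03,0],0],[[0,0,-1],[0.006,0.03,0],0],[[0,0,-1],[0.006,0.03,0],0],[[0,0,-1],[0.006,0.03,0],0],[[0,0,-1],[0.006,0.03,0],0],[[0,0,-1],[0.006,0.03,0],0],[[0,0,-1],[0.006,0.03,0],0],[[0,0,-1],[0.006,0.03,0],0],[[0,0,-1],[0.006,0.03,0],0],[[0,0,-1],[0.006,0.03,0],0],[[0,0,-1],[0.006,0.03,0],0],[[0,0,-1],[0.006,0.03,0],0],[[0,0,-1],[0.006,0.03,0],0],[[0,0,0],[0.006,0.03,0],0],[[0,0,0],[0.006,0.03,0],0],[[0,0,0],[0.004,0.02,0],0],[[0,0,0],[0,0.01,0],0]]'
python3 -m crank '[[[0,0,0],[0,0.01,0],0],[[0,0,0],[0,0,0],0],[[0,0,0],[0,0,0],0],[[0,0,0],[0,0,0],0]]'
python3 - <<'E'
from w import *
c,W,s=look("amp1"); seg(W,.028,.04,(.632,.24),.09)
E
```

```text
time: 18.57
tool_pos: [0.5186, -0.3311, 0.2436]
tcp_rot: [[-0.998, -0.059, -0.001], [-0.059, 0.998, 0.0], [0.001, 0.001, -1.0]]
contact_force: [0.2, -0.1, -0.7]
grip_width: 0.997
finger_force: 0.0
tcp [ 0.5186 -0.3311  0.2436] yaw_y 93.38 t 18.5667 j6 -2.26
n=753 z 61.9 sd 2.1 rect=(437.2,-390.8) mean=[ 451.9 -375.5] size 120x59 ang 1.8 bbox px [239  23  59 129]
n=8040 z 100.3 sd 1.1 rect=(437.1,-391.5) mean=[ 434.9 -391. ] size 99x57 ang 3.4 bbox px [222  24  72 122]
time: 20.28
tool_pos: [0.6306, 0.2293, 0.2426]
tcp_rot: [[-0.976, 0.219, -0.002], [0.219, 0.976, -0.0], [0.002, -0.001, -1.0]]
contact_force: [0.0, -0.1, -0.5]
grip_width: 0.997
finger_force: 0.0
time: 20.62
tool_pos: [0.6308, 0.2369, 0.2443]
tcp_rot: [[-0.975, 0.221, 0.0], [0.221, 0.975, -0.0], [-0.0, -0.0, -1.0]]
contact_force: [0.8, 0.0, 0.9]
grip_width: 0.996
finger_force: 0.0
tcp [0.6308 0.2369 0.2443] yaw_y 77.21 t 20.6167 j6 -1.04
n=2700 z 36.2 sd 1.0 rect=(632.5,238.8) mean=[627.3 239.8] size 81x52 ang 166.5 bbox px [303 134  47  71]
```

View pics/amp1.png

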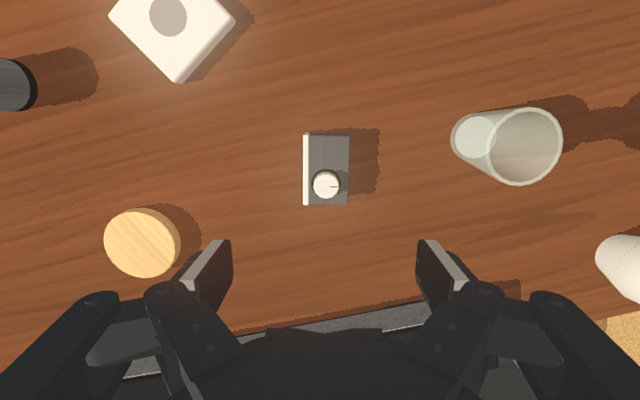

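The amp is at (326,168) with its knob at (326,185). Its top is at 36.2 mm and 81x52 mm. The glass at (510,145) is well clear. Descending and gripping.

```bash
python3 -m crank '[[[0,0,-0.7],[0,0.001,-0.02],0],[[0,0,0],[0,0,-0.03],0],[[0,0,0],[0,0,-0.03],0],[[0,0,0],[0,0,-0.03],0],[[0,0,0],[0,0,-0.03],0],[[0,0,0],[0,0,-0.025],0],[[0,0,0],[0,0,-0.02],0],[[0,0,0],[0,0,-0.015],0],[[0,0,0],[0,0,-0.01],0],[[0,0,0],[0,0,-0.01],0],[[0,0,0],[0,0,-0.002],0],[[0,0,0],[0,0,0],0],[[0,0,0],[0,0,0],0]]' 60
python3 -m crank '[[[0,0,0],[0,0,0],255],[[0,0,0],[0,0,0],255],[[0,0,0],[0,0,0],255],[[0,0,0],[0,0,0],255],[[0,0,0],[0,0,0],255],[[0,0,0],[0,0,0],255],[[0,0,0],[0,0,0],255],[[0,0,0],[0,0,0],255],[[0,0,0],[0,0,0],255],[[0,0,0],[0,0,0],255],[[0,0,0],[0,0,0],255]]' 60
```

```text
time: 21.75
tool_pos: [0.6312, 0.2394, 0.0233]
tcp_rot: [[-0.973, 0.232, 0.002], [0.232, 0.973, 0.001], [-0.001, 0.001, -1.0]]
contact_force: [-0.3, -1.5, -0.1]
grip_width: 1.0
finger_force: 0.0
time: 22.67
tool_pos: [0.6312, 0.2396, 0.0233]
tcp_rot: [[-0.973, 0.232, 0.002], [0.232, 0.973, 0.001], [-0.002, 0.001, -1.0]]
contact_force: [-1.4, 0.2, 4.9]
grip_width: 0.595
finger_force: 66.0
```

```bash
python3 -m crank '[[[0,0,0],[0,0,0.005],255],[[0,0,0],[0,0,0.01],255],[[0,0,0],[0,0,0.02],255],[[0,0,0],[0,0,0.03],255],[[0,0,0],[0,0,0.03],255],[[0,0,0],[0,0,0.03],255],[[0,0,0],[0,0,0.03],255],[[0,0,0],[0,0,0.03],255],[[0,0,0],[0,0,0.02],255],[[0,0,0],[0,0,0.01],255],[[0,0,0],[0,-0.01,0],255],[[0,0,1],[-0.01,-0.021,0],255],[[0,0,1],[-0.01,-0.03,0],255],[[0,0,1],[-0.01,-0.03,0],255],[[0,0,1],[-0.01,-0.03,0],255]]'
python3 -m crank '[[[0,0,1],[-0.01,-0.03,0],255],[[0,0,1],[-0.01,-0.03,0],255],[[0,0,1],[-0.01,-0.03,0],255],[[0,0,1],[-0.01,-0.03,0],255],[[0,0,1],[-0.01,-0.03,0],255],[[0,0,1],[-0.01,-0.03,0],255],[[0,0,1],[-0.01,-0.03,0],255],[[0,0,1],[-0.01,-0.03,0],255],[[0,0,1],[-0.01,-0.03,0],255],[[0,0,1],[-0.01,-0.03,0],255],[[0,0,1],[-0.01,-0.03,0],255],[[0,0,1],[-0.01,-0.03,0],255],[[0,0,0.7],[-0.01,-0.03,0],255],[[0,0,0],[-0.01,-0.03,0],255],[[0,0,0],[-0.01,-0.03,0],255],[[0,0,0],[-0.005,-0.03,0],255],[[0,0,0],[0,-0.02,0],255],[[0,0,0],[0,-0.01,0],255],[[0,0,0],[0,0,0],255],[[0,0,0],[0,0,0],255]]'
```

```text
time: 23.92
tool_pos: [0.5891, 0.1165, 0.2341]
tcp_rot: [[-0.987, 0.162, -0.004], [0.162, 0.987, -0.001], [0.004, -0.002, -1.0]]
contact_force: [-0.2, -0.9, -3.2]
grip_width: 0.594
finger_force: 65.1
time: 25.58
tool_pos: [0.4353, -0.391, 0.2356]
tcp_rot: [[-0.998, -0.057, -0.002], [-0.057, 0.998, 0.002], [0.002, 0.002, -1.0]]
contact_force: [-0.6, -0.2, -3.1]
grip_width: 0.594
finger_force: 65.1
```

Lower to just above and check.

```bash
python3 -m crank '[[[0,0,0],[0,0,-0.02],255],[[0,0,0],[0,0,-0.025],255],[[0,0,0],[0,0,-0.02],255],[[0,0,0],[0,0,-0.015],255],[[0,0,0],[0,0,-0.01],255],[[0,0,0],[0,0,0],255],[[0,0,0],[0,0,0],255],[[0,0,0],[0,0,0],255]]'
python3 - <<'E'
from w import *
c,W,s=look("amp2"); seg(W,.094,.104,(.44,-.39),.1);seg(W,.13,.18,(.44,-.39),.1)
E
```

```text
time: 26.25
tool_pos: [0.4363, -0.3916, 0.1487]
tcp_rot: [[-0.998, -0.058, 0.002], [-0.058, 0.998, -0.001], [-0.002, -0.002, -1.0]]
contact_force: [-0.0, 0.8, -2.8]
grip_width: 0.593
finger_force: 65.1
tcp [ 0.4363 -0.3916  0.1487] yaw_y 93.34 t 26.25 j6 -2.42
n=2754 z 100.2 sd 0.9 rect=(396.1,-394.0) mean=[ 395.5 -394.1] size 56x18 ang 93.4 bbox px [276 140  95  32]
n=21802 z 161.9 sd 7.6 rect=(432.0,-391.2) mean=[ 425.8 -391.7] size 78x69 ang 93.0 bbox px [226 170 197 163]
```

View pics/amp2.png

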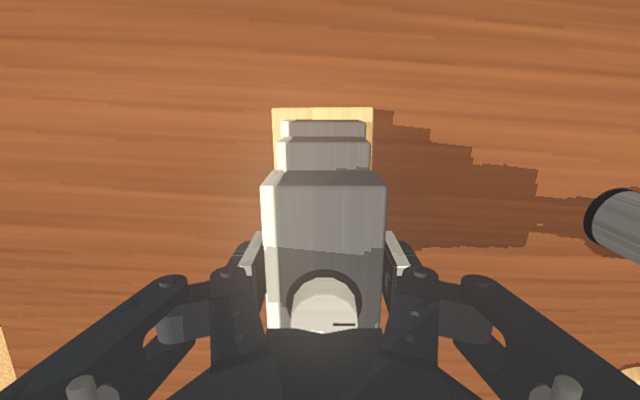

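The amp (262–386, 180) is concentric over the converter and PSU. Lowering.

```bash
python3 -m crank '[[[0,0,0],[0,0,-0.01],255],[[0,0,0],[0,0,-0.007],255],[[0,0,0],[0,0,-0.004],255],[[0,0,0],[0,0,-0.002],255],[[0,0,0],[0,0,-0.001],255],[[0,0,0],[0,0,0],255],[[0,0,0],[0,0,0],255],[[0,0,0],[0,0,0],255]]'
```

```text
time: 26.97
tool_pos: [0.4357, -0.3917, 0.1233]
tcp_rot: [[-0.998, -0.058, 0.0], [-0.058, 0.998, -0.0], [-0.0, -0.0, -1.0]]
contact_force: [-0.6, 0.5, -0.1]
grip_width: 0.594
finger_force: 65.3
```

```bash
python3 -m crank '[[[0,0,0],[0,0,-0.0005],255],[[0,0,0],[0,0,0],90],[[0,0,0],[0,0,0],80],[[0,0,0],[0,0,0],60],[[0,0,0],[0,0,0],30],[[0,0,0],[0,0,0],0],[[0,0,0],[0,0,0],0],[[0,0,0],[0,0,0],0],[[0,0,0],[0,0,0],0],[[0,0,0],[0,0,0.01],0],[[0,0,0],[0,0,0.02],0],[[0,0,0],[0,0,0.03],0],[[0,0,0],[0,0,0.03],0],[[0,0,0],[0,0,0.03],0],[[0,0,0],[0.02,0.02,0.01],0],[[0,0,0],[0.03,0.02,0],0],[[0,0,0],[0.02,0.02,0],0],[[0,0,0],[0.01,0,0],0],[[0,0,0],[0,0,0],0],[[0,0,0],[0,0,0],0]]'
python3 - <<'E'
from w import *
c,W,s=look("amp3"); seg(W,.012,.03,(.44,-.388),.12);seg(W,.054,.07,(.44,-.39),.1);seg(W,.092,.108,(.44,-.39),.1);seg(W,.13,.142,(.44,-.39),.1)
seg(W,.062,.082,(.453,-.1),.06)
E
```

```text
time: 28.63
tool_pos: [0.5157, -0.3316, 0.253]
tcp_rot: [[-0.998, -0.058, -0.0], [-0.058, 0.998, -0.0], [0.0, -0.0, -1.0]]
contact_force: [0.2, -0.1, 0.2]
grip_width: 0.998
finger_force: 0.0
tcp [ 0.5157 -0.3316  0.253 ] yaw_y 93.34 t 28.6333 j6 -2.26
n=1703 z 20.3 sd 1.5 rect=(438.3,-392.0) mean=[ 443.8 -362.2] size 139x84 ang 3.5 bbox px [242  29  71 128]
n=759 z 62.0 sd 2.1 rect=(437.3,-391.7) mean=[ 445.7 -378.1] size 119x59 ang 2.9 bbox px [235  29  65 124]
n=1048 z 100.1 sd 2.0 rect=(437.4,-391.5) mean=[ 444.5 -379.8] size 99x57 ang 2.9 bbox px [225  31  70 117]
n=6101 z 136.4 sd 0.9 rect=(437.6,-391.5) mean=[ 432.9 -390.5] size 79x53 ang 2.5 bbox px [215  34  73 108]
n=2918 z 72.2 sd 2.0 rect=(454.8,-104.5) mean=[ 453.8 -107.1] size 59x59 ang 50.9 bbox px [517  99  63  59]
```

View pics/amp3.png

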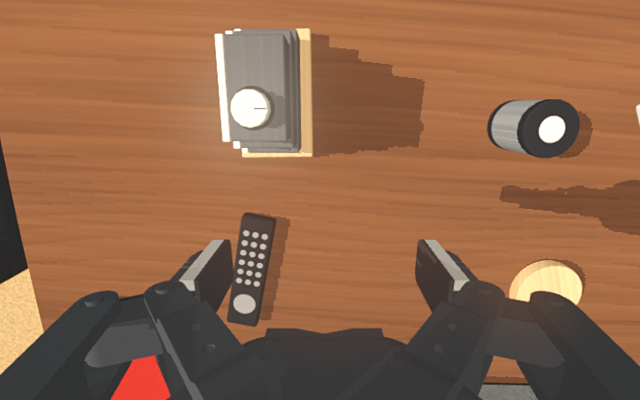

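The stack at (265,92) is centred within 1 mm at all three levels. Next is the speaker at (534,128).

```bash
python3 -m crank '[[[0,0,0],[-0.002,0.014,0],0],[[0,0,0],[-0.01,0.03,0],0],[[0,0,0],[-0.01,0.035,0],0],[[0,0,0],[-0.01,0.035,0],0],[[0,0,0],[-0.01,0.035,0],0],[[0,0,0],[-0.01,0.035,0],0],[[0,0,0],[-0.01,0.03,0],0],[[0,0,0],[0,0.015,0],0],[[0,0,0],[0,0,0],0],[[0,0,0],[0,0,0],0],[[0,0,0],[0,0,0],0]]'
python3 - <<'E'
from w import *
c,W,s=look("spk1"); seg(W,.064,.082,(.453,-.1),.06); seg(W,.016,.032,(.676,-.01),.06)
E
```

```text
time: 29.6
tool_pos: [0.4534, -0.1038, 0.2528]
tcp_rot: [[-0.998, -0.056, 0.0], [-0.056, 0.998, -0.0], [-0.0, -0.0, -1.0]]
contact_force: [0.5, -0.4, 0.8]
grip_width: 1.004
finger_force: 0.0
tcp [ 0.4534 -0.1038  0.2528] yaw_y 93.22 t 29.6 j6 -1.93
n=2529 z 72.4 sd 1.0 rect=(453.9,-104.2) mean=[ 452.9 -104. ] size 59x59 ang 3.0 bbox px [295 146  57  57]
n=2007 z 24.2 sd 1.7 rect=(660.3,-10.0) mean=[659.1 -10.8] size 90x60 ang 76.5 bbox px [347 296  66  47]
```

```bash
python3 -m crank '[[[0,0,0],[0,0,-0.02],0],[[0,0,0],[0,0,-0.03],0],[[0,0,0],[0,0,-0.03],0],[[0,0,0],[0,0,-0.03],0],[[0,0,0],[0,0,-0.03],0],[[0,0,0],[0,0,-0.025],0],[[0,0,0],[0,0,-0.02],0],[[0,0,0],[0,0,-0.015],0],[[0,0,0],[0,0,-0.01],0],[[0,0,0],[0,0,-0.003],0],[[0,0,0],[0,0,0],0],[[0,0,0],[0,0,0],0],[[0,0,0],[0,0,0],0]]' 50
python3 -m crank '[[[0,0,0],[0,0,0],255],[[0,0,0],[0,0,0],255],[[0,0,0],[0,0,0],255],[[0,0,0],[0,0,0],255],[[0,0,0],[0,0,0],255],[[0,0,0],[0,0,0],255],[[0,0,0],[0,0,0],255],[[0,0,0],[0,0,0],255],[[0,0,0],[0,0,0],255],[[0,0,0],[0,0,0],255],[[0,0,0],[0,0,0],255]]' 50
```

```text
time: 30.73
tool_pos: [0.4544, -0.103, 0.0408]
tcp_rot: [[-0.998, -0.057, 0.002], [-0.057, 0.998, -0.001], [-0.002, -0.001, -1.0]]
contact_force: [0.0, 0.1, -0.0]
grip_width: 0.999
finger_force: 0.0
time: 31.65
tool_pos: [0.4544, -0.103, 0.0407]
tcp_rot: [[-0.998, -0.058, 0.002], [-0.058, 0.998, -0.001], [-0.002, -0.001, -1.0]]
contact_force: [0.0, -0.9, 6.0]
grip_width: 0.69
finger_force: 54.5
```

```bash
python3 -m crank '[[[0,0,0],[0,0,0.005],255],[[0,0,0],[0,0,0.01],255],[[0,0,0],[0,0,0.02],255],[[0,0,0],[0,0,0.03],255],[[0,0,0],[0,0,0.03],255],[[0,0,0],[0,0,0.03],255],[[0,0,0],[0.01,0,0.03],255],[[0,0,0],[0.02,0,0.02],255],[[0,0,0],[0.03,0,0],255],[[0,0,0],[0.03,0,0],255],[[0,0,0],[0.03,0,0],255],[[0,0,0],[0.03,0,0],255],[[0,0,0],[0.03,-0.01,0],255],[[0,0,0],[0.03,-0.01,0],255],[[0,0,0],[0.013,0,0],255],[[0,0,0],[0,0,0],255],[[0,0,0],[0,0,0],255],[[0,0,0],[0,0,0],255]]'
python3 - <<'E'
from w import *
c,W,s=look("st1"); seg(W,.016,.032,(.676,-.01),.06)
E
```

```text
time: 33.15
tool_pos: [0.6759, -0.1223, 0.2144]
tcp_rot: [[-0.998, -0.058, -0.001], [-0.058, 0.998, 0.0], [0.001, 0.001, -1.0]]
contact_force: [-0.6, -0.4, -4.8]
grip_width: 0.692
finger_force: 55.4
tcp [ 0.6759 -0.1223  0.2144] yaw_y 93.31 t 33.15 j6 -1.86
n=5557 z 24.2 sd 1.0 rect=(675.8,-13.7) mean=[674.3 -14.5] size 91x91 ang 84.9 bbox px [381 136  86  83]
```

View pics/st1.png

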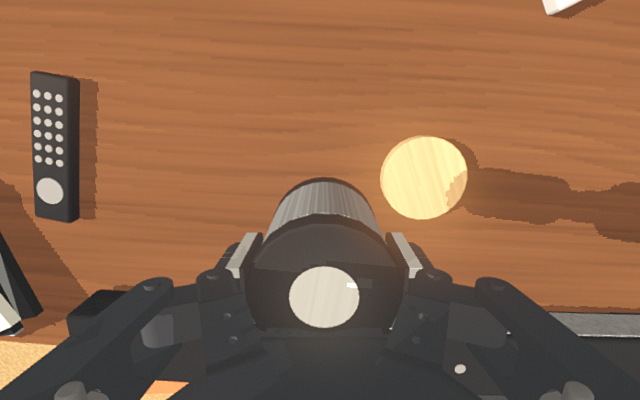

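The stand is fully visible at (424,178), with its top at 24.2 mm, 91 mm across and its centre at (676, -13.5). Carrying the speaker over and lowering it.

```bash
python3 -m crank '[[[0,0,0],[0,0.014,0],255],[[0,0,0],[0,0.03,0],255],[[0,0,0],[0,0.03,0],255],[[0,0,0],[0,0.025,0],255],[[0,0,0],[0,0.01,0],255],[[0,0,0],[0,0,-0.01],255],[[0,0,0],[0,0,-0.02],255],[[0,0,0],[0,0,-0.03],255],[[0,0,0],[0,0,-0.03],255],[[0,0,0],[0,0,-0.02],255],[[0,0,0],[0,0,-0.015],255],[[0,0,0],[0,0,-0.01],255],[[0,0,0],[0,0,-0.007],255],[[0,0,0],[0,0,-0.002],255],[[0,0,0],[0,0,0],255],[[0,0,0],[0,0,0],255],[[0,0,0],[0,0,0],255]]'
```

```text
time: 34.62
tool_pos: [0.6773, -0.0137, 0.0722]
tcp_rot: [[-0.998, -0.058, 0.002], [-0.058, 0.998, -0.0], [-0.002, -0.0, -1.0]]
contact_force: [-0.5, -0.1, -3.5]
grip_width: 0.691
finger_force: 55.4
```

```bash
python3 -m crank '[[[0,0,0],[-0.001,0,-0.004],255],[[0,0,0],[0,0,-0.002],255],[[0,0,0],[0,0,-0.001],255],[[0,0,0],[0,0,0],255],[[0,0,0],[0,0,0],255],[[0,0,0],[0,0,0],255]]'
```

```text
time: 35.12
tool_pos: [0.6759, -0.0136, 0.0648]
tcp_rot: [[-0.998, -0.058, 0.001], [-0.058, 0.998, 0.0], [-0.001, -0.0, -1.0]]
contact_force: [-5.0, 0.6, 6.3]
grip_width: 0.689
finger_force: 55.7
```

Contact is made. Releasing, retreating and checking.

```bash
python3 -m crank '[[[0,0,0],[0,0,0],70],[[0,0,0],[0,0,0],60],[[0,0,0],[0,0,0],45],[[0,0,0],[0,0,0],25],[[0,0,0],[0,0,0],0],[[0,0,0],[0,0,0],0],[[0,0,0],[0,0,0],0],[[0,0,0],[0,0,0],0],[[0,0,0],[0,0,0.01],0],[[0,0,0],[0,0,0.02],0],[[0,0,0],[0,0,0.03],0],[[0,0,0],[0,0,0.03],0],[[0,0,0],[0,0,0.03],0],[[0,0,0],[-0.01,0,0.03],0],[[0,0,0],[-0.01,0,0.02],0],[[0,0,0],[0,0,0],0],[[0,0,0],[0,0,0],0],[[0,0,0],[0,0,0],0]]'
python3 - <<'E'
from w import *
c,W,s=look("spk2"); seg(W,.016,.032,(.676,-.01),.06); seg(W,.088,.104,(.676,-.01),.06)
c=vision.camera("scene"); W=cloud(c); cv2.imwrite("pics/end.png",c["color"][:,:,::-1])
for a in (((382,206),.022),((211,154),.018),((429,302),.1)): print(top(W,a[0],a[1]-.01,a[1]+.01))
E
```

```text
time: 36.62
tool_pos: [0.6554, -0.0136, 0.2327]
tcp_rot: [[-0.998, -0.058, -0.001], [-0.058, 0.998, 0.0], [0.001, 0.0, -1.0]]
contact_force: [0.1, 1.2, -0.3]
grip_width: 1.001
finger_force: 0.0
tcp [ 0.6554 -0.0136  0.2327] yaw_y 93.3 t 36.6167 j6 -1.71
n=1848 z 24.2 sd 1.4 rect=(665.1,-13.7) mean=[655.6 -13.9] size 91x70 ang 92.3 bbox px [283 147  80  62]
n=3189 z 96.4 sd 1.1 rect=(675.5,-13.3) mean=[674.1 -13.4] size 59x59 ang 7.4 bbox px [290 174  65  63]
n=895 z med 19.1 sd 2.2 c=(441.2,118.3) mean=(443.6,120.0) size 99x96 long-axis 30.2
n=555 z med 15.3 sd 2.7 c=(672.5,-418.0) mean=(674.5,-415.5) size 167x48 long-axis 170.6
n=222 z med 97.3 sd 2.9 c=(640.2,424.0) mean=(639.2,423.8) size 70x69 long-axis 20.4
```

View pics/end.png

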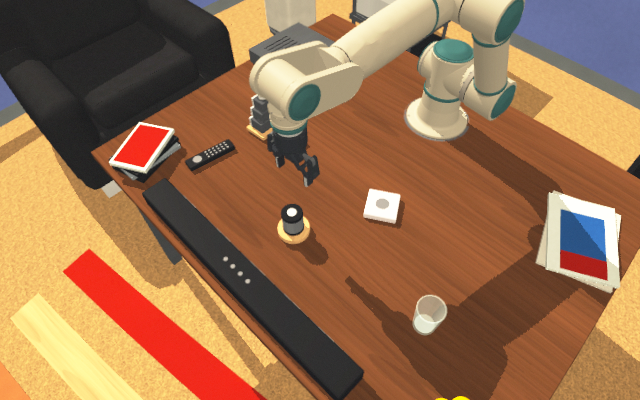

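The speaker is upright in the middle of the stand at (293,225). The stack is visible at (260,115) behind the arm. The box (382,206), remote (211,154) and glass (429,315) haven't moved.

```bash
python3 -c "
from station import workorder
print(workorder.job_done())"
```

```text
the job is handed in; nothing more can be done
None
```

The hi-fi set is built and handed in after about 37 s of the 134 s; the hand-in returned no verdict. The power supply, converter and amplifier are centred on the board to about 1 mm. The speaker is upright in the middle of its stand, everything is released, and the box, remote and glass are where they were.

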